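# Release the cam and close the casting mould

## Robot

A 6-joint arm with a two-finger parallel gripper is mounted at the origin on the work surface. World frame = base frame: x ahead of the robot, y to its left, z up, the work surface at z = 0. Lengths are in m, angles in rad, forces in N, time in s.
With the tool pointing down it reaches from about 0.325 to 0.9 m from the base axis. Payload 6.1 kg.
Tool frame: the origin (TCP) lies between the finger pads; the fingertips stand 22 mm ahead of it and the grasp point (between the pads) lies 3 mm ahead of it; z points along the fingers, y is the direction in which the jaws open and shut (so a half turn about z gives the same grasp; the last joint's range is limited). The gripper opens to 87 mm and grips with 3 to 60 N. Pads are 19 mm wide; open, the fingers measure 117 mm over their backs; the gripper's body (75 mm by 190 mm) begins 51 mm behind the grasp point.
Start: joints at [1.1, 0.22, 1.526, -0, 1.395, -0.126], TCP at [0.211, 0.588, 0.245] pointing down, gripper open.
Joint ranges: [-2.98, 2.98], [-0.91, 2.08], [0.09, 2.57], [-1.24, 4.39], [0.2, 2.65], [-2.68, 2.68]. Speed limits (rad/s): [2.57, 2.57, 3.01, 3.14, 3.14, 3.14].

## Interface

Orientations are given as [roll, pitch, yaw] about the fixed x, y, z axes, in that order (R = Rz(yaw) Ry(pitch) Rx(roll)).
In Python, from workcell import robot gives the robot as it stands. The module is installed in compiled form; this text tells all that it offers.
- The arm moves only by the tool carry_out, never from a script. Its argument "commands" is a list of rows, each an object with "delta_pos": the shift along the tool's x, y, z in mm, a list of three; "turn": the turn, a rotation vector about the tool's x, y, z in rad, a list of three; "hand": the finger opening in mm, from 0 to 87. A call has 1 to 20 rows; each row is the pose to reach, as a shift and turn from the pose commanded when the call began, along the tool's axes at that moment; what a row does not reach only later rows make up. A row lasts 1/8 s, in which the tool goes at most 62.5 mm and 10.7 degrees, less where a joint would pass 70% of its speed; a pose out of reach is approached as far as the arm can. A call with a gripper value outside its range is refused whole. The fingers move at their own pace and stop on an object; the grip force is fixed at half the most. Time passes only in rows, so rows that repeat a pose let the fingers close. It gives the time, the measured TCP pose, the force and the opening at its end, in the units of the state.
- robot.state(): the state, without advancing time (a new reading comes with each control period).
- robot.get_image(name): name is "scene" or "side" or "wrist"; returns the picture (400x640x3 uint8, red, green, blue); there is no depth.
- robot.camera_params(name): a dict with "K" (3x3 intrinsics, pixels), "R" (3x3) and "t" (3): a world point X has camera coordinates R X + t; the wrist camera has in their place "mount" (4x4, takes a point from camera to tool coordinates, whose origin is the TCP and whose axes are the flange's). Camera axes: x right, y down, z forward; pixel columns grow to the right and rows downward; lengths in m; the calibration is good to about 2 mm. A picture is of the moment at which its call begins: read the wrist's pose just before it. camera_params takes no time and is no camera call.
- robot.finish_job(): hands the job in, once; it reports no verdict.
The state is a dict: "clock": time; "q": joint angles; "joint_velocities": joint speeds; "joint_efforts": joint torques, N m; "position": TCP position; "tool_rot": TCP orientation; "force": force on the tool from outside, world axes, zero at the start; "ft_torque": the same for the moment, N m; "grip_width": finger opening in m.
Only numpy, scipy, OpenCV 4.12 (cv2) and the standard library are available. Lean on these libraries where they do the work, as an engineer would, in place of code of your own. Each camera call takes 0.05 s, during which the arm holds its last target.

## Task

Close the two-part plaster mould on the casting jig: first turn the red cam lever until it points at the green mark, so that the brass cam is at its low point, and only then push the blue plate of the slide forward until its mould half is fully up against the fixed half. Just push with the fingertips: nothing is to be lifted, the slide stays down between its rails, and the pot, bottle and clear block beside the jig are left alone. Finish with the lever still at the mark, the mould closed and the hand clear.

Things in the scene. Friction and masses are not known exactly. Their poses are not given: they have to be found in the camera images.
- bed: Fixed casting jig: grey base plate 15 mm thick, x -155 to 115 mm, y -80 to 205 mm in its own frame. Origin on the table top (z = 0); +x is the way the slide is pushed (forward), +y the cam's side, z up. Two rails at y = +-46.5 mm, 9 mm high above the plate, guide the slide along x.
- fixed_face (a point): Mating face of the fixed white plaster mould half: middle of the face, at x = 60, y = 0, z = 65 mm in the bed's frame. The half is 42 mm thick (towards +x), 70 mm wide, its top 116 mm above the table.
- green_mark (a point): Centre of the flat green stripe on the base plate, 113 mm from the cam pivot, in the direction 40 degrees from the bed's +x towards +y: the lever points at it when the cam is at its low point.
- cam_axis (a point): Point on the cam's vertical pivot axis, 59 mm above the table (the lever's mid height), at x = -10, y = 115 mm in the bed's frame. The brass cam around it is an eccentric disc 64 mm in diameter, its centre 18 mm off the pivot, at z = 24 to 40 mm; its high side blocks the slide's follower arm.
- cam (a joint): Cam angle, rad: 0 = low point (lever at green mark, slide free), growing counter-clockwise seen from above; starts at 1.4 to 2.3. Lever direction in the bed's frame, from +x towards +y = this + 0.698. Range -0.6 to 2.6: no stop at 0, beyond it the cam rises again. Stiff with friction (0.45 N m: some 6 N at 70 mm from the pivot), stays where it is left.
- lever_tip (a point): End of the red lever, on its centre line at mid height, 95 mm from the pivot axis. The lever is a straight level bar from the pivot to here, 12 mm wide, 26 mm high (46 to 72 mm above the table), with a yellow stripe on top near the tip. What lies under its sweep is at most 40 mm above the table.
- slide: Loose 0.6 to 1 kg carriage lying on the bed between the rails (1.5 mm play each side), axes as the bed's. Origin: centre of its underside, 15 mm above the table. Aluminium block 100 x 80 x 24 mm with a white mould half in front (face at x = 52 mm, top at z = 100 mm). Closed = faces touching, end of travel: origin at x = 8 mm in the bed's frame; starts 45 to 68 mm behind. Pushed with 3 to 8 N.
- push_face (a point): Point on the upper half of the rear face of the slide's upright blue push plate, 70 mm above the table; at x = -50, y = 0, z = 55 mm in the slide's frame. The plate is 12 mm thick, 76 mm wide, its top 85 mm above the table, its lower edge on the block at 39 mm.
- follower (a point): Front face of the slide's dark steel follower arm, the part that the cam blocks; at x = -33, y = 100 mm in the slide's frame. The arm is 17 mm wide, 13 mm thick, reaches sideways to y = 145 mm; its top is 39 mm above the table.
- red_pot: Bystander: jar with red label, 60 mm in diameter, 85 mm high, origin at the centre of its underside. Leave alone.
- green_bottle: Bystander: small green capped bottle, 48 mm in diameter, 100 mm high, origin at the centre of its underside. Leave alone.
- resin_block: Bystander: clear cast resin block 60 x 50 x 45 mm, origin at the centre of its underside. Leave alone.
Mind the look-alikes: they are no part of the job. Of the things that look like the slide, the smallest one is meant.

How it is judged:
By the outcome, as a careful person would: the job done as asked, in the order asked, and still so for the second after the job is handed in, with the robot touching nothing.
It also fails if it takes over 56 s, if anything falls off the work surface, if the arm or the gripper's body presses on something with over 40 N, if the wrist force passes 120 N, or if a joint passes its speed limit or range.

## Working session

There is one attempt and no reset: what is moved stays moved. The work goes in short steps, Python scripts to look and compute and a tool call to move; the robot and the scene stay as the last step left them, time stands still between calls to the robot, and variables do not carry over. Pictures are saved under pics/ and viewed, and the job is handed in when it is done.

Besides the shell and the picture viewer there is one more tool, called after ">>>" as name([rows], argument=value, ...), one row to a line, values as JSON. carry_out: Moves the arm, as the interface text tells. Its arguments: {"type":"object","properties":{"commands":{"type":"array"}},"required":["commands"]}

```bash
mkdir -p pics; python3 - <<'E'
from workcell import robot
import cv2
print(robot.state())
for n in ["scene","side"]:
    cv2.imwrite(f"pics/{n}0.png",robot.get_image(n)[:,:,::-1])
    p=robot.camera_params(n);print(n,p)
print(robot.camera_params("wrist"))
cv2.imwrite("pics/wrist0.png",robot.get_image("wrist")[:,:,::-1])
E
```

```text
{'clock': 0.0, 'q': array([ 1.09992131e+00,  2.21208670e-01,  1.52760668e+00, -3.93164116e-06,
        1.39468350e+00, -1.26102370e-01]), 'joint_velocities': array([-0.00235416, -0.00117883,  0.0003206 , -0.00119668, -0.00107599,
       -0.00093153]), 'joint_efforts': array([ 4.12130976e-04, -4.94586468e+01, -3.87389016e+01,  7.00937840e-02,
        5.68235165e-02, -1.32706687e-04]), 'position': array([0.21098441, 0.58770536, 0.24345036]), 'tool_rot': array([-3.13970111e+00, -2.35900386e-04,  2.79682048e+00]), 'force': array([-0.96108979, -0.10203547, -0.11337272]), 'ft_torque': array([ 0.0339476 , -0.03018934, -0.0215474 ]), 'grip_width': 0.08695850969168453}
scene {'K': array([[422.6369185 ,   0.        , 325.21403119],
       [  0.        , 422.6369185 , 196.19184772],
       [  0.        ,   0.        ,   1.        ]]), 'R': array([[-0.13036184,  0.99137075,  0.01377776],
       [ 0.74628762,  0.10726398, -0.65692407],
       [-0.65273316, -0.07535566, -0.75383085]]), 't': array([ 0.09635332, -0.3199715 ,  1.48904575])}
side {'K': array([[364.4432876 ,   0.        , 316.89877598],
       [  0.        , 364.4432876 , 198.71459716],
       [  0.        ,   0.        ,   1.        ]]), 'R': array([[ 0.87567664, -0.48231911, -0.02363682],
       [-0.27146126, -0.45119031, -0.85013887],
       [ 0.39937351,  0.75086323, -0.52602777]]), 't': array([-0.45189175,  0.18507733,  0.79332961])}
{'K': array([[300.03140532,   0.        , 323.06053261],
       [  0.        , 300.03140532, 203.03034576],
       [  0.        ,   0.        ,   1.        ]]), 'mount': array([[-5.33550641e-04, -9.63587229e-01, -2.67393657e-01,
         7.26094579e-02],
       [ 9.99999732e-01, -6.48326848e-04,  3.40954138e-04,
        -1.15651000e-05],
       [-5.01897540e-04, -2.67393403e-01,  9.63587316e-01,
        -1.39567955e-01],
       [ 0.00000000e+00,  0.00000000e+00,  0.00000000e+00,
         1.00000000e+00]])}
```

View pics/scene0.png

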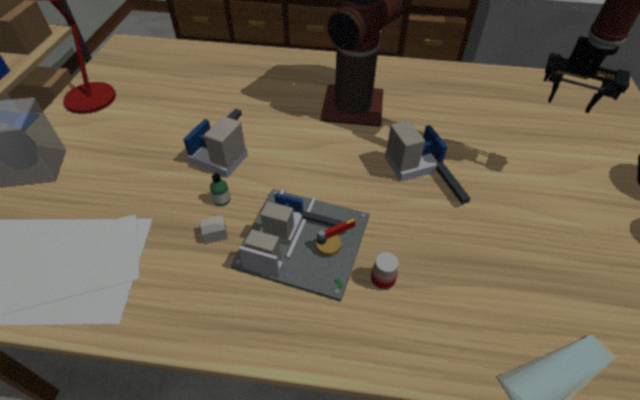

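View pics/side0.png

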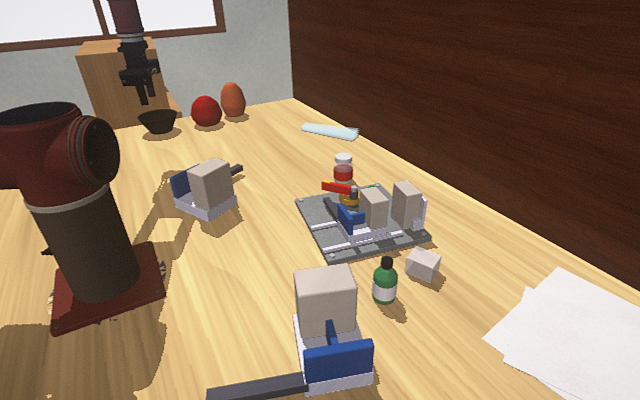

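View pics/wrist0.png

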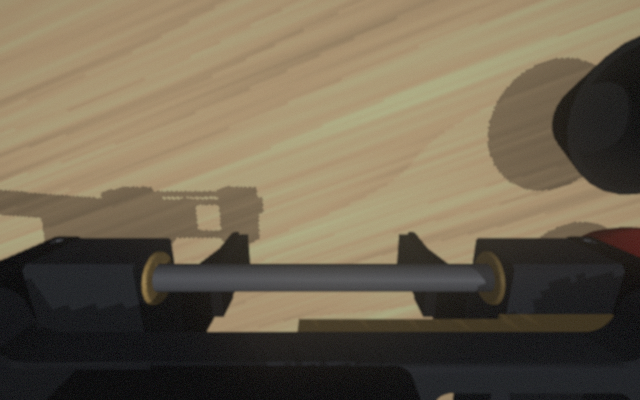

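The jig sits at about (300,245) in the scene picture, its lever (red with yellow stripe) reaching from (322,238) to (353,224). The two larger look-alikes lie off the jig. I'll enlarge the jig.

```bash
python3 - <<'E'
import cv2
a=cv2.imread("pics/scene0.png")[180:305,225:405]
cv2.imwrite("pics/sc_crop.png",cv2.resize(a,None,fx=4.4,fy=4.4,interpolation=cv2.INTER_CUBIC))
a=cv2.imread("pics/side0.png")[145:270,285:445]
cv2.imwrite("pics/sd_crop.png",cv2.resize(a,None,fx=4.5,fy=4.5,interpolation=cv2.INTER_CUBIC))
E
```

```text
(no output)
```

View pics/sc_crop.png

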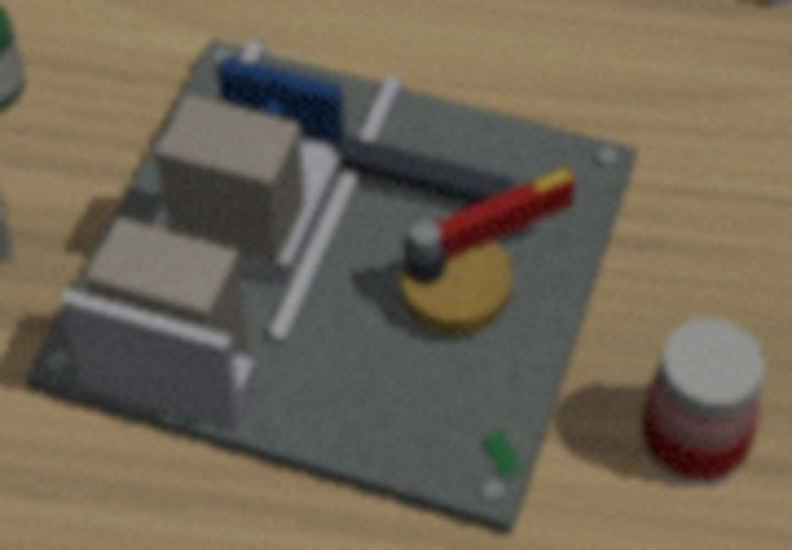

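View pics/sd_crop.png

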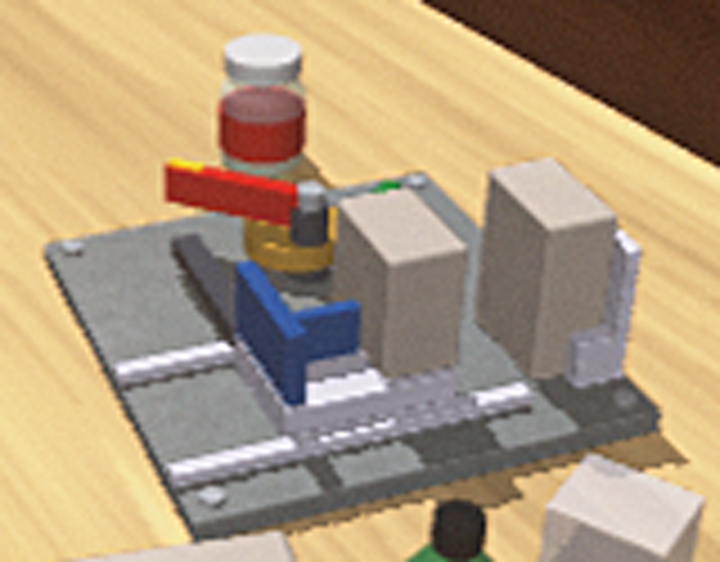

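```bash
cat > h.py <<'E'
import numpy as np
from scipy.optimize import least_squares
from workcell import robot
C={n:robot.camera_params(n) for n in ["scene","side"]}
def proj(n,X):
    c=C[n]; p=(np.atleast_2d(X)@c["R"].T+c["t"])@c["K"].T
    return p[:,:2]/p[:,2:]
def plane(n,uv,z):
    c=C[n]; d=c["R"].T@np.linalg.inv(c["K"])@[uv[0],uv[1],1]; o=-c["R"].T@c["t"]
    return o+d*(z-o[2])/d[2]
def T(p,X):
    X=np.atleast_2d(X); c,s=np.cos(p[2]),np.sin(p[2])
    return np.c_[c*X[:,0]-s*X[:,1]+p[0],s*X[:,0]+c*X[:,1]+p[1],X[:,2]]
def sc(x,y): return np.array([225+(x+.5)/4.4-.5,180+(y+.5)/4.4-.5])
def sd(x,y): return np.array([285+(x+.5)/4.5-.5,145+(y+.5)/4.5-.5])
E
python3 - <<'E'
from h import *
cor=np.array([[-.155,-.08,.015],[-.155,.205,.015],[.115,.205,.015],[.115,-.08,.015]])
a=[sc(213,43),sc(635,150),sc(510,522),sc(33,380)]
b=[sd(195,520),sd(47,245),sd(428,176),sd(658,408)]
f=lambda p:np.r_[(proj("scene",T(p,cor))-a).ravel(),(proj("side",T(p,cor))-b).ravel()]
for w in (0,1,2):
    g=f if w==0 else (lambda p:f(p)[:8] if w==1 else f(p)[8:])
    r=least_squares(g,[.6,-.1,0.]); p=r.x; print(w,p,np.round(r.fun,1))
    if w==0:P=p
def inv(X):
    c,s=np.cos(P[2]),np.sin(P[2]); d=np.array(X)-[P[0],P[1],0]; return np.round(np.array([c*d[0]+s*d[1],-s*d[0]+c*d[1],d[2]])*1000,1)
print("lever tip",inv(plane("scene",sc(572,175),.072)),inv(plane("side",sd(166,164),.072)))
print("pivot top side",[ (inv(plane("scene",sc(426,232),z)),inv(plane("side",sd(311,190),z))) for z in (.072,.08)])
print("mark",inv(plane("scene",sc(502,453),.015)), "exp",[-10+113*np.cos(.698),115+113*np.sin(.698)])
print("plate rear top corners",inv(plane("scene",sc(222,62),.085)),inv(plane("scene",sc(342,92),.085)),inv(plane("side",sd(238,265),.085)),inv(plane("side",sd(300,338),.085)))
print("pot, bottle, block", inv(plane("scene",sc(700,455),.0)),inv(plane("scene",(220,198),.0)),inv(plane("scene",(214,237),.0)))
np.save("bed.npy",P)
E
```

```text
0 [ 0.60604836 -0.14020172 -0.18445654] [-0.2 -1.1  0.9 -0.5  1.   1.  -2.  -0.4 -0.3  0.5 -0.9 -0.9 -0.6 -1.7
  1.3  0.2]
1 [ 0.60621908 -0.13998743 -0.18138087] [-0.3 -1.1  0.9 -0.6  1.3  0.9 -1.9 -0.2]
2 [ 0.60573285 -0.14069866 -0.18853558] [-0.6  0.6 -0.7 -0.9 -0.2 -1.6  1.3  0.5]
lever tip [-77.2 179.6  72. ] [-81.  175.6  72. ]
pivot top side [(array([-12.4, 113.1,  72. ]), array([-10.1, 114.5,  72. ])), (array([ -6.8, 114.9,  80. ]), array([-15.8, 101.8,  80. ]))]
mark [ 75.3 186.2  15. ] exp [np.float64(76.5725874091241), np.float64(187.62359884562022)]
plate rear top corners [-82.4 -37.3  85. ] [-83.3  37.8  85. ] [-88.4  32.7  85. ] [-83.7 -42.3  85. ]
pot, bottle, block [ 33.4 288.4   0. ] [ -84.6 -213.5    0. ] [  42.  -165.5    0. ]
```

```bash
cat >> h.py <<'E'
P=np.load("bed.npy")
def step(c,t):
    "c,t=(x,y,z,yaw) commanded/target, tool down -> delta mm, turn z"
    y=c[3]; R=np.array([[np.cos(y),np.sin(y),0],[np.sin(y),-np.cos(y),0],[0,0,-1]])
    return np.round(R.T@(np.array(t[:3])-c[:3])*1000,1), round(-(t[3]-y),3)
def lev(ang,r,off=0):
    "world xy,yaw of a point at radius r on the lever at cam-bed angle ang, shifted off along the ccw normal"
    x=-.010+r*np.cos(ang)-off*np.sin(ang); y=.115+r*np.sin(ang)+off*np.cos(ang)
    w=T(P,[x,y,0])[0]; return w[0],w[1],ang+P[2]
E
python3 - <<'E'
from h import *
x,y,w=lev(2.40,.07); print(x,y,w)
print(step((.211,.588,.245,2.797),(x,y,.2,w)))
print(plane("scene",(450,185),0),plane("scene",(405,125),.15))
E
```

```text
0.5752406714075677 0.030629172428457696 2.2155434555248763
(array([-531.1, -401.6,   45. ]), np.float64(0.581))
[0.33893228 0.31783085 0.        ] [0.26932039 0.16235151 0.15      ]
```

>>> carry_out([
  {"delta_pos": [-57,-43,0],"turn": [0,0,0.06],"hand": 40},
  {"delta_pos": [-106,-80,0],"turn": [0,0,0.12],"hand": 40},
  {"delta_pos": [-155,-117,0],"turn": [0,0,0.17],"hand": 40},
  {"delta_pos": [-204,-154,0],"turn": [0,0,0.23],"hand": 40},
  {"delta_pos": [-253,-191,0],"turn": [0,0,0.29],"hand": 40},
  {"delta_pos": [-302,-228,0],"turn": [0,0,0.35],"hand": 40},
  {"delta_pos": [-351,-265,0],"turn": [0,0,0.41],"hand": 40},
  {"delta_pos": [-400,-302,0],"turn": [0,0,0.46],"hand": 40},
  {"delta_pos": [-449,-339,5],"turn": [0,0,0.52],"hand": 40},
  {"delta_pos": [-498,-376,15],"turn": [0,0,0.58],"hand": 40},
  {"delta_pos": [-531,-402,30],"turn": [0,0,0.581],"hand": 40},
  {"delta_pos": [-531,-402,45],"turn": [0,0,0.581],"hand": 40},
  {"delta_pos": [-531,-402,45],"turn": [0,0,0.581],"hand": 40},
  {"delta_pos": [-531,-402,45],"turn": [0,0,0.581],"hand": 40},
])

```text
clock: 1.9
position: [0.5748, 0.0315, 0.1999]
tool_rot: [3.141, -0.0, 2.217]
force: [0.1, -0.6, 0.1]
grip_width: 0.0399
```

```bash
python3 - <<'E'
from workcell import robot
import cv2
s=robot.state();print(s["clock"],s["position"],s["tool_rot"],s["q"],s["force"],s["grip_width"])
cv2.imwrite("pics/wrist1.png",robot.get_image("wrist")[:,:,::-1])
E
```

```text
1.9 [0.57476791 0.03154087 0.19987858] [ 3.14138939e+00 -1.78741658e-04  2.21722180e+00] [-8.23035701e-02  1.38824391e-01  1.70510523e+00  2.79049008e-04
  1.29763043e+00 -7.28804308e-01] [ 0.09444088 -0.57426516  0.09882293] 0.039938439703461205
```

View pics/wrist1.png

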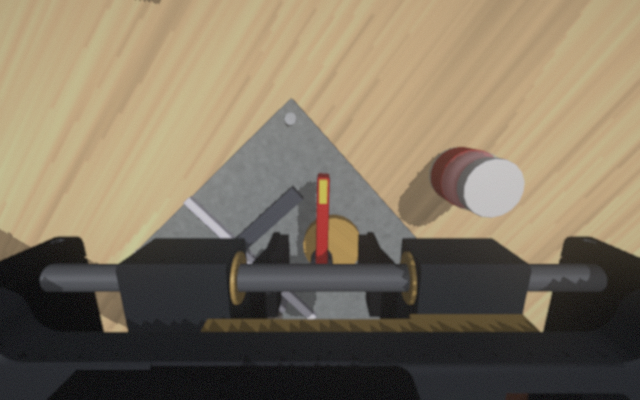

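The wrist picture shows the lever upright between the fingers, its tip at about (323,174) and running down to (322,250). The bed corner (-155,205) is at (291,99).

```bash
cat >> h.py <<'E'
from scipy.spatial.transform import Rotation as Ro
def wplane(uv,z,pos,rpy):
    c=robot.camera_params("wrist"); R=Ro.from_euler("xyz",rpy).as_matrix(); M=c["mount"]
    o=R@M[:3,3]+pos; d=R@M[:3,:3]@np.linalg.inv(c["K"])@[uv[0],uv[1],1]
    return o+d*(z-o[2])/d[2]
def inv(X):
    c,s=np.cos(P[2]),np.sin(P[2]); d=np.array(X)-[P[0],P[1],0]; return np.round(np.array([c*d[0]+s*d[1],-s*d[0]+c*d[1],d[2]])*1000,1)
E
python3 - <<'E'
from h import *
import cv2
pos=[0.57477,0.03154,0.19988];rpy=[3.14139,-.00018,2.21722]
a=inv(wplane((323,174),.072,pos,rpy));b=inv(wplane((322.3,240),.072,pos,rpy))
print(a,b,inv(wplane((291,99),.015,pos,rpy)))
print(np.degrees(np.arctan2(a[1]-b[1],a[0]-b[0])),np.degrees(np.arctan2(a[1]-115,a[0]+10)))
i=cv2.imread("pics/wrist1.png")[90:260,230:430]
cv2.imwrite("pics/w1c.png",cv2.resize(i,None,fx=3.5,fy=3.5,interpolation=cv2.INTER_CUBIC))
E
```

```text
[-81.  180.7  72. ] [-34.3 137.1  72. ] [-153.   202.1   15. ]
136.96619256926652 137.2203044001302
```

View pics/w1c.png

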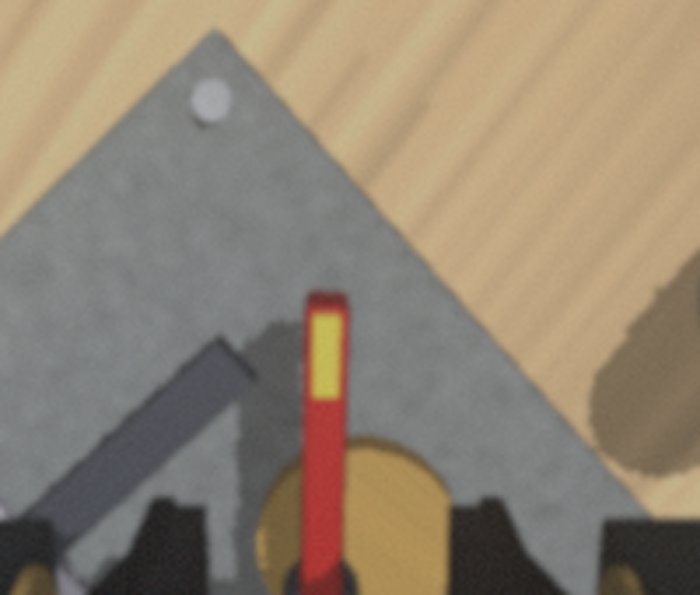

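>>> carry_out([
  {"delta_pos": [0,0,45],"turn": [0,0,0],"hand": 40},
  {"delta_pos": [0,0,85],"turn": [0,0,0],"hand": 40},
  {"delta_pos": [0,0,110],"turn": [0,0,0],"hand": 40},
  {"delta_pos": [0,0,122],"turn": [0,0,0],"hand": 40},
  {"delta_pos": [0,0,130],"turn": [0,0,0],"hand": 40},
  {"delta_pos": [0,0,130],"turn": [0,0,0],"hand": 30},
  {"delta_pos": [0,0,130],"turn": [0,0,0],"hand": 18},
  {"delta_pos": [0,0,130],"turn": [0,0,0],"hand": 18},
  {"delta_pos": [0,0,130],"turn": [0,0,0],"hand": 18},
])

```text
clock: 3.08
position: [0.5755, 0.0303, 0.0701]
tool_rot: [3.141, 0.001, 2.216]
force: [-0.2, -0.1, 0.2]
grip_width: 0.0191
```

```bash
python3 - <<'E'
from workcell import robot
import cv2, numpy as np
s=robot.state();print(s["clock"],s["position"],s["tool_rot"],s["force"],s["grip_width"])
a=robot.get_image("side")[120:270,260:460,::-1]
b=robot.get_image("wrist")[:,:,::-1]
cv2.imwrite("pics/2.png",np.vstack([cv2.resize(a,None,fx=2,fy=2),cv2.resize(b[50:350,120:520],(400,300))]))
k=np.arange(1,21)*.0825
print([[round(-70+70*np.cos(f)),round(70*np.sin(f)),round(f,2)] for f in k])
E
```

```text
3.075 [0.57546149 0.03030563 0.07006291] [3.14096235e+00 5.73378271e-04 2.21571615e+00] [-0.15292074 -0.07618364  0.18639039] 0.01905323269027293
[[0, 6, np.float64(0.08)], [-1, 11, np.float64(0.16)], [-2, 17, np.float64(0.25)], [-4, 23, np.float64(0.33)], [-6, 28, np.float64(0.41)], [-8, 33, np.float64(0.5)], [-11, 38, np.float64(0.58)], [-15, 43, np.float64(0.66)], [-18, 47, np.float64(0.74)], [-23, 51, np.float64(0.82)], [-27, 55, np.float64(0.91)], [-32, 59, np.float64(0.99)], [-37, 61, np.float64(1.07)], [-42, 64, np.float64(1.16)], [-47, 66, np.float64(1.24)], [-53, 68, np.float64(1.32)], [-58, 69, np.float64(1.4)], [-64, 70, np.float64(1.48)], [-70, 70, np.float64(1.57)], [-76, 70, np.float64(1.65)]]
```

View pics/2.png

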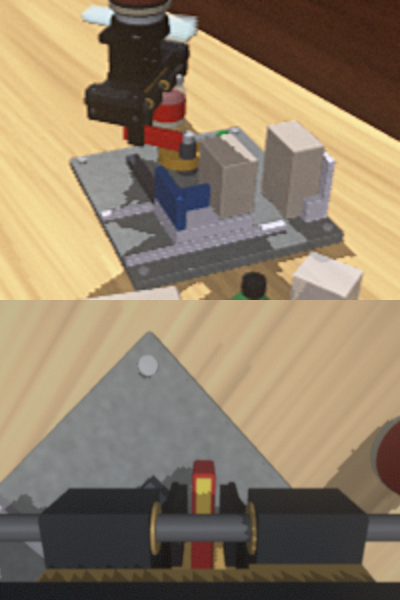

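The fingers straddle the lever, with the wrist picture showing it between the pads. Now I'll swing it round.

>>> carry_out([
  {"delta_pos": [0,6,0],"turn": [0,0,0.08],"hand": 18},
  {"delta_pos": [-1,11,0],"turn": [0,0,0.16],"hand": 18},
  {"delta_pos": [-2,17,0],"turn": [0,0,0.25],"hand": 18},
  {"delta_pos": [-4,23,0],"turn": [0,0,0.33],"hand": 18},
  {"delta_pos": [-6,28,0],"turn": [0,0,0.41],"hand": 18},
  {"delta_pos": [-8,33,0],"turn": [0,0,0.5],"hand": 18},
  {"delta_pos": [-11,38,0],"turn": [0,0,0.58],"hand": 18},
  {"delta_pos": [-15,43,0],"turn": [0,0,0.66],"hand": 18},
  {"delta_pos": [-18,47,0],"turn": [0,0,0.74],"hand": 18},
  {"delta_pos": [-23,51,0],"turn": [0,0,0.82],"hand": 18},
  {"delta_pos": [-27,55,0],"turn": [0,0,0.91],"hand": 18},
  {"delta_pos": [-32,59,0],"turn": [0,0,0.99],"hand": 18},
  {"delta_pos": [-37,61,0],"turn": [0,0,1.07],"hand": 18},
  {"delta_pos": [-42,64,0],"turn": [0,0,1.16],"hand": 18},
  {"delta_pos": [-47,66,0],"turn": [0,0,1.24],"hand": 18},
  {"delta_pos": [-53,68,0],"turn": [0,0,1.32],"hand": 18},
  {"delta_pos": [-58,69,0],"turn": [0,0,1.4],"hand": 18},
  {"delta_pos": [-64,70,0],"turn": [0,0,1.48],"hand": 18},
  {"delta_pos": [-70,70,0],"turn": [0,0,1.57],"hand": 18},
  {"delta_pos": [-72,70,0],"turn": [0,0,1.6],"hand": 18},
])

```text
clock: 5.68
position: [0.6732, 0.0158, 0.0691]
tool_rot: [-3.139, 0.002, 0.615]
force: [-4.4, 3.8, 2.7]
grip_width: 0.018
```

```bash
python3 - <<'E'
from workcell import robot
import cv2, numpy as np
s=robot.state();print(s["clock"],s["position"],s["tool_rot"],s["force"],s["grip_width"])
b=robot.get_image("wrist")[:,:,::-1];cv2.imwrite("pics/wrist3.png",b)
a=robot.get_image("scene")[180:305,225:405,::-1]
cv2.imwrite("pics/3.png",cv2.resize(a,None,fx=4.4,fy=4.4,interpolation=cv2.INTER_CUBIC))
E
```

```text
5.675 [0.67318588 0.01580438 0.06908027] [-3.13855320e+00  1.61456130e-03  6.14798359e-01] [-4.39604808  3.77255123  2.65483314] 0.01804993443803896
```

View pics/wrist3.png

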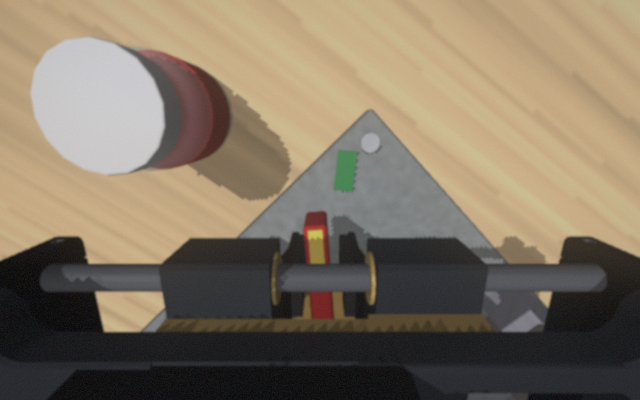

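View pics/3.png

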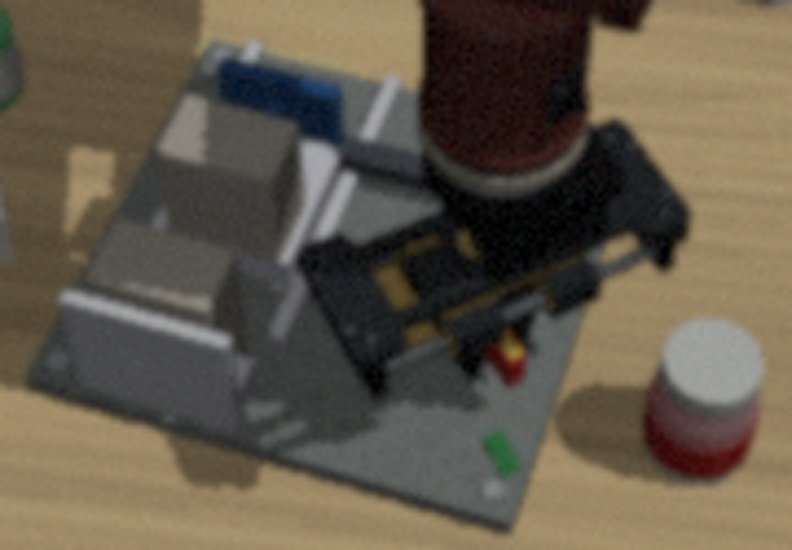

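```bash
python3 - <<'E'
import cv2
i=cv2.imread("pics/wrist3.png")[90:330,250:450]
cv2.imwrite("pics/w3c.png",cv2.resize(i,None,fx=2.5,fy=2.5,interpolation=cv2.INTER_CUBIC))
E
```

```text
(no output)
```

View pics/w3c.png

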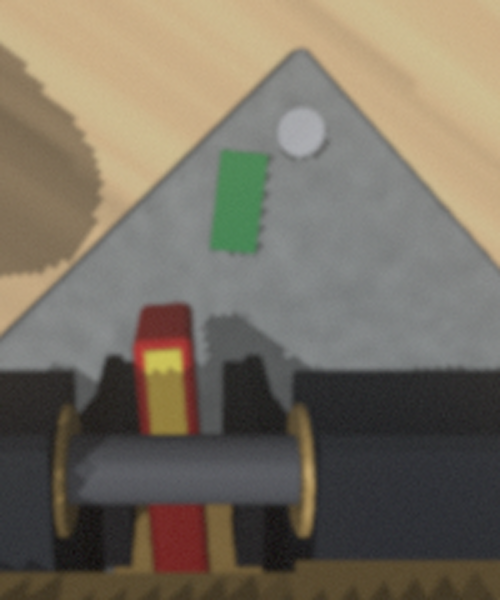

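```bash
python3 - <<'E'
from h import *
pos=[0.67319,0.0158,0.06908];rpy=[-3.13855,.00161,.6148]
f=lambda x,y,z:inv(wplane((250+x/2.5,90+y/2.5),z,pos,rpy))
a=f(163,343,.072);b=f(181,572,.072);m=f(240,202,.015);m1=f(245,152,.015);m0=f(235,252,.015);c=f(300,50,.015)
ang=lambda a,b:np.degrees(np.arctan2(a[1]-b[1],a[0]-b[0]))
print(a,b,m,m0,m1,c); print("lever",ang(a,b),ang(a,(-10,115)),"mark stripe",ang(m1,m0),"tool",np.degrees(.6148-P[2]))
# pivot relative to mark measured
piv=(m[0]-113*np.cos(np.radians(40)),m[1]-113*np.sin(np.radians(40)));print("pivot from mark",piv,ang(a,piv))
E
```

```text
[ 51.3 184.9  72. ] [ 17.9 145.6  72. ] [ 77.1 184.8  15. ] [ 67.1 176.   15. ] [ 86.8 193.4  15. ] [113.5 202.1  15. ]
lever 49.63969564579827 48.75030337679897 mark stripe 41.45251061980338 tool 45.794026746634756
pivot from mark (np.float64(-9.463022072444517), np.float64(112.16500010542107)) 50.1245235766504
```

>>> carry_out([
  {"delta_pos": [0,4,0],"turn": [0,0,0.06],"hand": 18},
  {"delta_pos": [0,8,0],"turn": [0,0,0.11],"hand": 18},
  {"delta_pos": [-1,11,0],"turn": [0,0,0.16],"hand": 18},
  {"delta_pos": [-1,11,0],"turn": [0,0,0.16],"hand": 18},
])

```text
clock: 6.28
position: [0.6793, 0.0062, 0.0691]
tool_rot: [-3.14, 0.001, 0.457]
force: [-3.5, 3.7, 0.9]
grip_width: 0.0181
```

```bash
python3 - <<'E'
from workcell import robot
import cv2
s=robot.state();print(s["clock"],s["position"],s["tool_rot"],s["force"])
i=robot.get_image("wrist")[90:330,250:450,::-1]
cv2.imwrite("pics/w4c.png",cv2.resize(i,None,fx=2.5,fy=2.5,interpolation=cv2.INTER_CUBIC))
E
```

```text
6.275 [0.67927172 0.0062075  0.06912988] [-3.13987090e+00  7.52405899e-04  4.56548074e-01] [-3.53592863  3.72607158  0.93142262]
```

View pics/w4c.png

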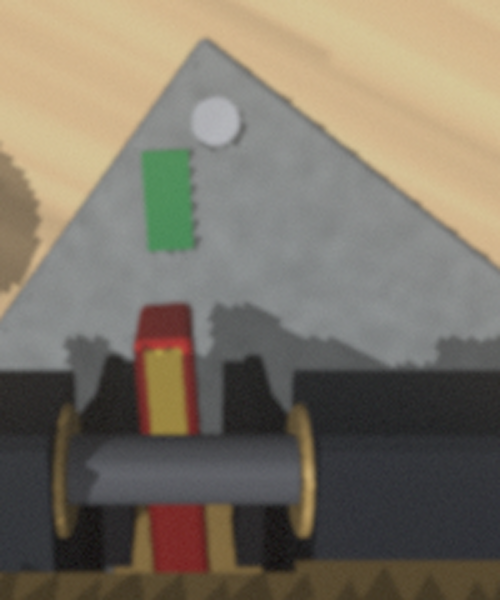

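```bash
python3 - <<'E'
from h import *
pos=[0.67927,0.00621,0.06913];rpy=[-3.13987,.00075,.45655]
f=lambda x,y,z:inv(wplane((250+x/2.5,90+y/2.5),z,pos,rpy))
a=f(163,343,.072);b=f(181,572,.072);m=f(169,201,.015);m1=f(166,152,.015);m0=f(172,251,.015);c=f(206,40,.015)
ang=lambda a,b:np.degrees(np.arctan2(a[1]-b[1],a[0]-b[0]))
print(a,b,m,m0,m1,c); print("lever",ang(a,b),"mark stripe",ang(m1,m0),"mark from tip",ang(m,a),"mark from b",ang(m,b))
piv=(m[0]-113*np.cos(np.radians(40)),m[1]-113*np.sin(np.radians(40)));print("pivot from mark",piv,ang(a,piv))
E
```

```text
[ 61.9 174.2  72. ] [ 22.6 140.6  72. ] [ 76.6 185.   15. ] [ 66.4 176.5  15. ] [ 86.3 193.1  15. ] [114.2 201.4  15. ]
lever 40.529179164504825 mark stripe 39.83387928142083 mark from tip 36.30449712257527 mark from b 39.42780219603621
pivot from mark (np.float64(-9.963022072444517), np.float64(112.36500010542106)) 40.71056092537865
```

>>> carry_out([
  {"delta_pos": [0,0.6,0],"turn": [0,0,0.01],"hand": 18},
  {"delta_pos": [0,0.6,0],"turn": [0,0,0.01],"hand": 18},
  {"delta_pos": [0,0.6,0],"turn": [0,0,0.01],"hand": 30},
  {"delta_pos": [0,0,0],"turn": [0,0,0],"hand": 34},
  {"delta_pos": [0,0,0],"turn": [0,0,0],"hand": 34},
  {"delta_pos": [0,0,-20],"turn": [0,0,0],"hand": 34},
  {"delta_pos": [0,0,-60],"turn": [0,0,0],"hand": 34},
  {"delta_pos": [0,0,-110],"turn": [0,0,0],"hand": 34},
  {"delta_pos": [0,0,-130],"turn": [0,0,0],"hand": 34},
  {"delta_pos": [0,0,-130],"turn": [0,0,0],"hand": 34},
  {"delta_pos": [0,0,-130],"turn": [0,0,0],"hand": 34},
])

```text
clock: 7.7
position: [0.6788, 0.0055, 0.1975]
tool_rot: [-3.14, 0.003, 0.456]
force: [-0.9, -0.5, -0.5]
grip_width: 0.0339
```

```bash
python3 - <<'E'
from h import *
import cv2
s=robot.state();print(s["clock"],s["position"],s["tool_rot"],s["force"])
b=robot.get_image("wrist")[:,:,::-1];cv2.imwrite("pics/w5.png",b)
p=s["position"]
w=T(P,[-.125,-.002,0])[0]; print(w)
c=(p[0],p[1],.2,s["tool_rot"][2])
print(step(c,(w[0],w[1],.2,P[2])))
E
```

```text
7.7 [0.67878098 0.00545337 0.19751145] [-3.14001252e+00  2.61724821e-03  4.55757709e-01] [-0.87710813 -0.45176554 -0.47196499]
[ 0.48280203 -0.11924125  0.        ]
(array([-230.9,   25.7,    0. ]), np.float64(0.64))
```

View pics/w5.png

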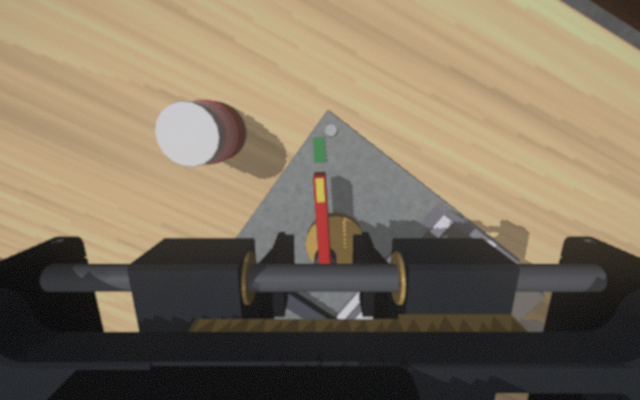

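>>> carry_out([
  {"delta_pos": [-40,4,-10],"turn": [0,0,0.11],"hand": 34},
  {"delta_pos": [-80,9,-10],"turn": [0,0,0.22],"hand": 34},
  {"delta_pos": [-120,13,-10],"turn": [0,0,0.33],"hand": 34},
  {"delta_pos": [-160,18,-10],"turn": [0,0,0.44],"hand": 34},
  {"delta_pos": [-200,22,-10],"turn": [0,0,0.55],"hand": 34},
  {"delta_pos": [-231,26,0],"turn": [0,0,0.64],"hand": 34},
  {"delta_pos": [-231,26,0],"turn": [0,0,0.64],"hand": 34},
  {"delta_pos": [-231,26,0],"turn": [0,0,0.64],"hand": 34},
])

```text
clock: 8.75
position: [0.4839, -0.1194, 0.1987]
tool_rot: [-3.141, 0.001, -0.184]
force: [-0.1, -0.1, -0.0]
grip_width: 0.0341
```

```bash
python3 - <<'E'
from h import *
import cv2
s=robot.state();print(s["clock"],s["position"],s["tool_rot"],s["force"],inv(s["position"]))
b=robot.get_image("wrist")[:,:,::-1];cv2.imwrite("pics/w6.png",b)
a=robot.get_image("scene")[180:305,225:405,::-1]
cv2.imwrite("pics/s6.png",cv2.resize(a,None,fx=4.4,fy=4.4,interpolation=cv2.INTER_CUBIC))
E
```

```text
8.75 [ 0.48388519 -0.1193726   0.19874046] [-3.14096143e+00  1.17769268e-03 -1.83583860e-01] [-0.09943263 -0.10477872 -0.04408789] [-123.9   -1.9  198.7]
```

View pics/w6.png

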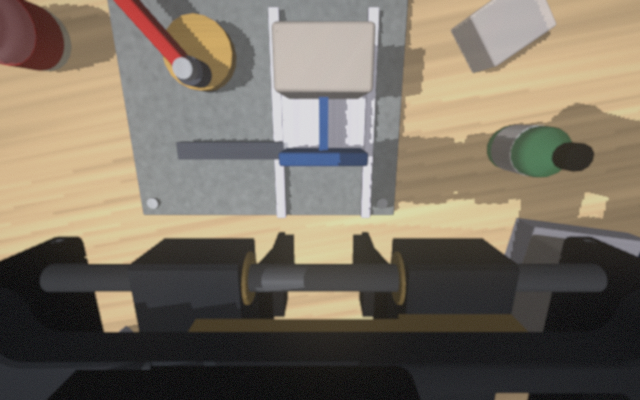

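View pics/s6.png

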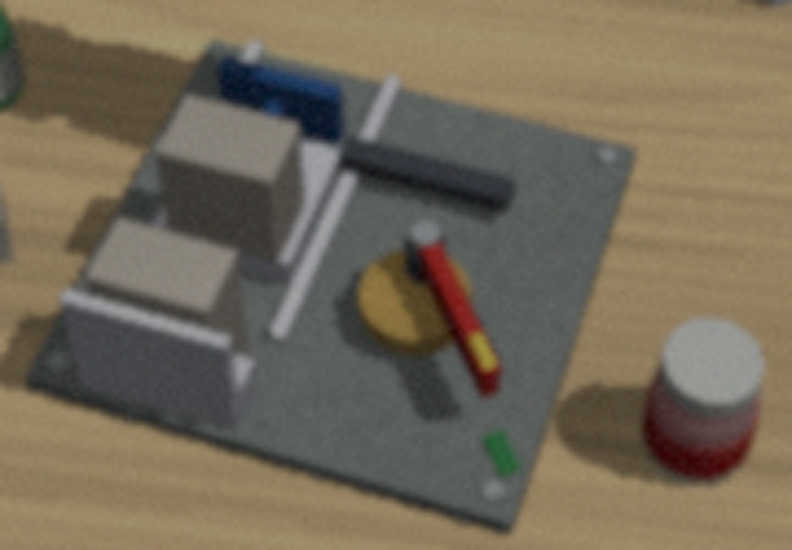

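```bash
python3 - <<'E'
from h import *
import cv2
pos=[0.48389,-0.11937,0.19874];rpy=[-3.14096,.00118,-.18358]
for uv,z in [((281,165),.085),((367,165),.085),((280,150),.085),((367,150),.085),((145,214),.015),((392,214),.015),((188,69),.08),((130,2),.072),((178,60),.072)]: print(uv,inv(wplane(uv,z,pos,rpy)))
t=inv(plane("scene",sc(488,373),.072));print("scene tip",t,np.degrees(np.arctan2(t[1]-114,t[0]+10)))
i=cv2.imread("pics/w6.png")[0:220,110:410]
cv2.imwrite("pics/w6c.png",cv2.resize(i,None,fx=2.6,fy=2.6,interpolation=cv2.INTER_CUBIC))
E
```

```text
(281, 165) [-87.3  33.8  85. ]
(367, 165) [-87.3 -39.   85. ]
(280, 150) [-74.7  34.2  85. ]
(367, 150) [-74.7 -38.5  85. ]
(145, 214) [-153.3  199.7   15. ]
(392, 214) [-153.1  -79.6   15. ]
(188, 69) [-11.6 105.6  80. ]
(130, 2) [ 37.7 148.2  72. ]
(178, 60) [ -3.6 116.3  72. ]
scene tip [ 63.9 172.8  72. ] 38.50820740526084
```

View pics/w6c.png

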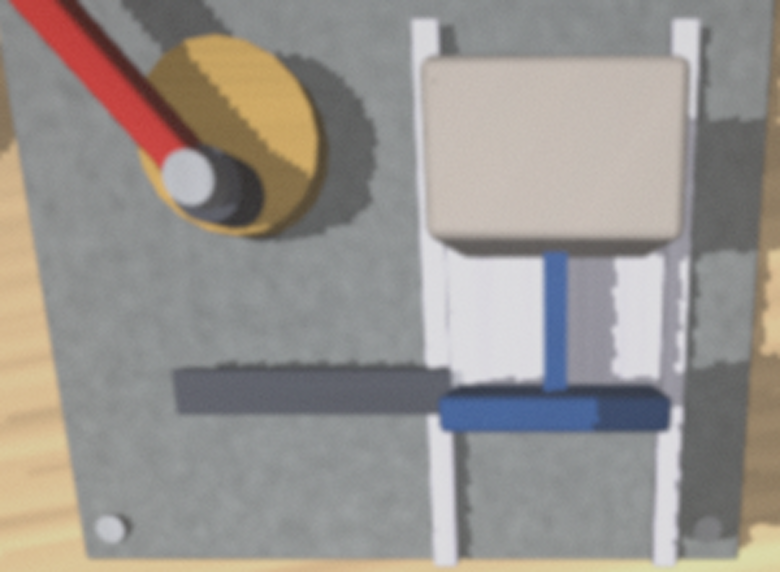

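The lever reads about 38–40° on the pictures and stands at the mark. The plate's rear face is at bed x = -87 and its middle at y = -2, so the fingers are lined up behind it. Next I go down and push.

>>> carry_out([
  {"delta_pos": [0,0,45],"turn": [0,0,0],"hand": 34},
  {"delta_pos": [0,0,90],"turn": [0,0,0],"hand": 34},
  {"delta_pos": [0,0,115],"turn": [0,0,0],"hand": 34},
  {"delta_pos": [0,0,124],"turn": [0,0,0],"hand": 34},
  {"delta_pos": [10,0,124],"turn": [0,0,0],"hand": 34},
  {"delta_pos": [18,0,124],"turn": [0,0,0],"hand": 34},
  {"delta_pos": [23,0,124],"turn": [0,0,0],"hand": 34},
  {"delta_pos": [27,0,124],"turn": [0,0,0],"hand": 34},
  {"delta_pos": [31,0,124],"turn": [0,0,0],"hand": 34},
  {"delta_pos": [35,0,124],"turn": [0,0,0],"hand": 34},
  {"delta_pos": [39,0,124],"turn": [0,0,0],"hand": 34},
  {"delta_pos": [43,0,124],"turn": [0,0,0],"hand": 34},
])

```text
clock: 10.35
position: [0.5255, -0.1273, 0.0758]
tool_rot: [-3.141, 0.002, -0.184]
force: [-5.4, 1.3, 3.9]
grip_width: 0.034
```

```bash
python3 - <<'E'
from h import *
import cv2
s=robot.state();print(s["clock"],s["position"],s["tool_rot"],s["force"],inv(s["position"]))
b=robot.get_image("side")[145:270,285:445,::-1]
cv2.imwrite("pics/s7.png",cv2.resize(b,None,fx=4.5,fy=4.5,interpolation=cv2.INTER_CUBIC))
E
```

```text
10.35 [ 0.5254951  -0.12731971  0.07583662] [-3.14143300e+00  2.27035093e-03 -1.84061450e-01] [-5.44842458  1.30698916  3.91245629] [-81.5  -2.1  75.8]
```

View pics/s7.png

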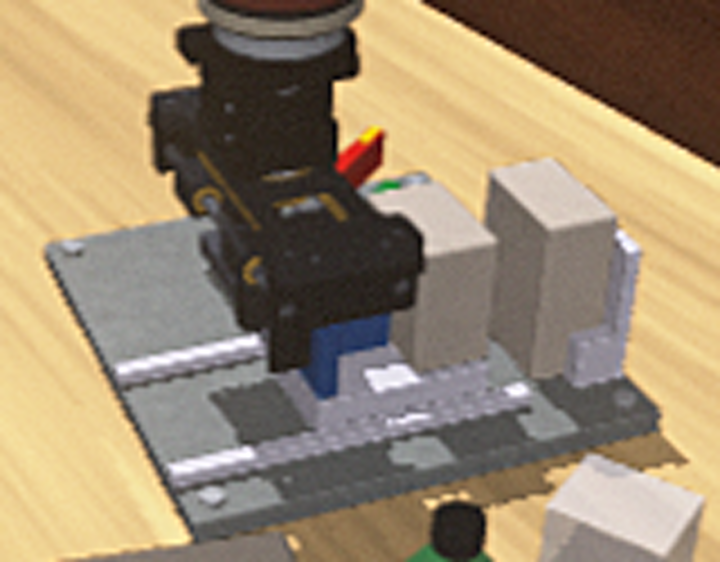

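The slide is moving at 5.5 N and stays down between its rails. I continue.

>>> carry_out([
  {"delta_pos": [4,0,0],"turn": [0,0,0],"hand": 34},
  {"delta_pos": [8,0,0],"turn": [0,0,0],"hand": 34},
  {"delta_pos": [12,0,0],"turn": [0,0,0],"hand": 34},
  {"delta_pos": [16,0,0],"turn": [0,0,0],"hand": 34},
  {"delta_pos": [20,0,0],"turn": [0,0,0],"hand": 34},
  {"delta_pos": [23,0,0],"turn": [0,0,0],"hand": 34},
  {"delta_pos": [25,0,0],"turn": [0,0,0],"hand": 34},
])

```text
clock: 11.28
position: [0.5506, -0.1321, 0.0756]
tool_rot: [3.142, 0.001, -0.184]
force: [-5.4, 1.0, 4.5]
grip_width: 0.0342
```

>>> carry_out([
  {"delta_pos": [1,0,0],"turn": [0,0,0],"hand": 34},
  {"delta_pos": [2,0,0],"turn": [0,0,0],"hand": 34},
])

```text
clock: 11.52
position: [0.5525, -0.1324, 0.0756]
tool_rot: [-3.142, 0.001, -0.184]
force: [-6.5, 2.4, 3.6]
grip_width: 0.0344
```

>>> carry_out([
  {"delta_pos": [1,0,0],"turn": [0,0,0],"hand": 34},
  {"delta_pos": [2,0,0],"turn": [0,0,0],"hand": 34},
])

```text
clock: 11.78
position: [0.5531, -0.1325, 0.0756]
tool_rot: [-3.141, 0.004, -0.184]
force: [-13.9, 1.9, 10.6]
grip_width: 0.0337
```

>>> carry_out([
  {"delta_pos": [0.5,0,0],"turn": [0,0,0],"hand": 34},
  {"delta_pos": [0.5,0,0],"turn": [0,0,0],"hand": 34},
])

```text
clock: 12.02
position: [0.5531, -0.1325, 0.0756]
tool_rot: [-3.141, 0.005, -0.184]
force: [-13.3, 2.3, 10.8]
grip_width: 0.0338
```

```bash
python3 - <<'E'
from h import *
import cv2
s=robot.state();print(s["clock"],s["tool_rot"],s["force"],inv(s["position"]))
b=robot.get_image("side")[145:270,285:445,::-1]
cv2.imwrite("pics/s8.png",cv2.resize(b,None,fx=4.5,fy=4.5,interpolation=cv2.INTER_CUBIC))
E
```

```text
12.025 [-3.1414959   0.00522628 -0.18394404] [-13.34219261   2.30207247  10.75088494] [-53.5  -2.2  75.6]
```

View pics/s8.png

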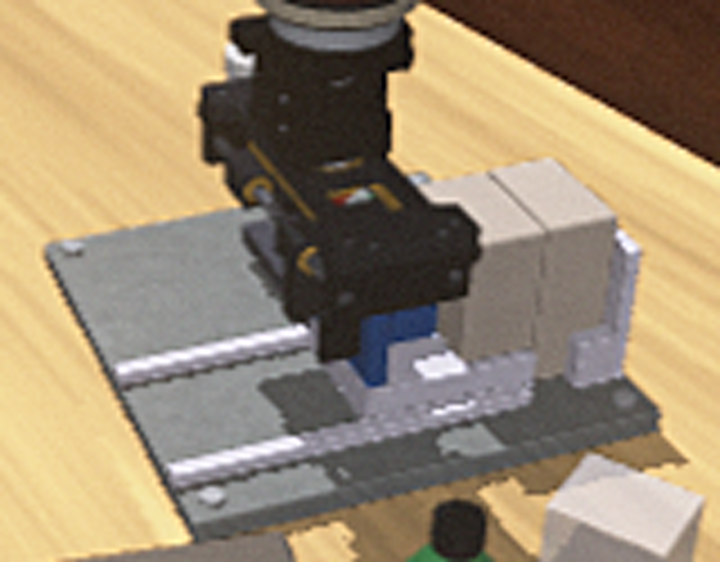

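>>> carry_out([
  {"delta_pos": [1,0,0],"turn": [0,0,0],"hand": 34},
  {"delta_pos": [1.5,0,0],"turn": [0,0,0],"hand": 34},
  {"delta_pos": [1.5,0,0],"turn": [0,0,0],"hand": 34},
])

```text
clock: 12.45
position: [0.5532, -0.1325, 0.0753]
tool_rot: [-3.141, 0.009, -0.184]
force: [-19.0, 2.6, 13.6]
grip_width: 0.034
```

>>> carry_out([
  {"delta_pos": [-3,0,0],"turn": [0,0,0],"hand": 34},
  {"delta_pos": [-8,0,0],"turn": [0,0,0],"hand": 34},
  {"delta_pos": [-25,0,0],"turn": [0,0,0],"hand": 34},
  {"delta_pos": [-40,0,0],"turn": [0,0,0],"hand": 34},
  {"delta_pos": [-45,0,-30],"turn": [0,0,0],"hand": 34},
  {"delta_pos": [-45,0,-80],"turn": [0,0,0],"hand": 34},
  {"delta_pos": [-45,0,-125],"turn": [0,0,0],"hand": 34},
  {"delta_pos": [-45,0,-150],"turn": [0,0,0],"hand": 34},
  {"delta_pos": [-45,0,-150],"turn": [0,0,0],"hand": 34},
  {"delta_pos": [-45,0,-150],"turn": [0,0,0],"hand": 34},
])

```text
clock: 13.7
position: [0.5121, -0.1248, 0.2244]
tool_rot: [-3.141, 0.001, -0.184]
force: [-0.6, -0.3, -0.4]
grip_width: 0.0339
```

```bash
python3 - <<'E'
from h import *
import cv2
s=robot.state();print(s["clock"],s["position"],s["tool_rot"],s["force"],inv(s["position"]))
b=robot.get_image("side")[145:270,285:445,::-1]
cv2.imwrite("pics/s9.png",cv2.resize(b,None,fx=4.5,fy=4.5,interpolation=cv2.INTER_CUBIC))
a=robot.get_image("scene")[180:305,225:405,::-1]
cv2.imwrite("pics/c9.png",cv2.resize(a,None,fx=4.4,fy=4.4,interpolation=cv2.INTER_CUBIC))
cv2.imwrite("pics/w9.png",robot.get_image("wrist")[:,:,::-1])
E
```

```text
13.7 [ 0.51207238 -0.12478966  0.22438497] [-3.14132710e+00  8.18393424e-04 -1.84217368e-01] [-0.61982657 -0.29701214 -0.43808347] [-95.2  -2.1 224.4]
```

View pics/s9.png

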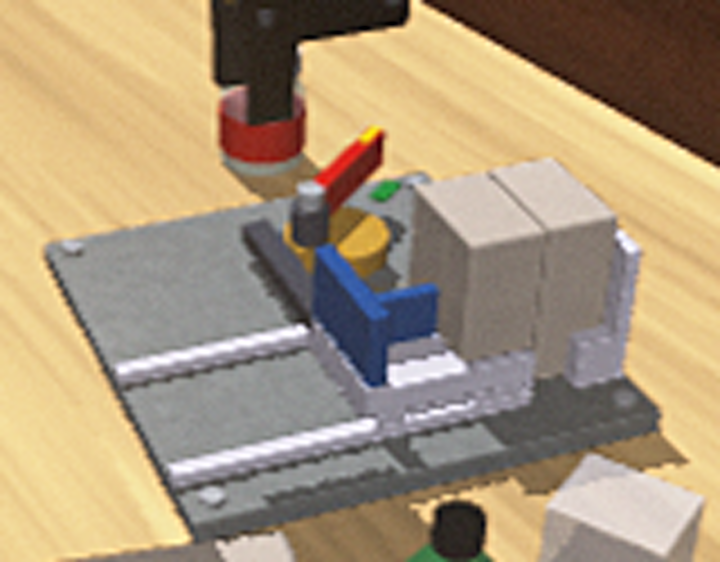

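View pics/c9.png

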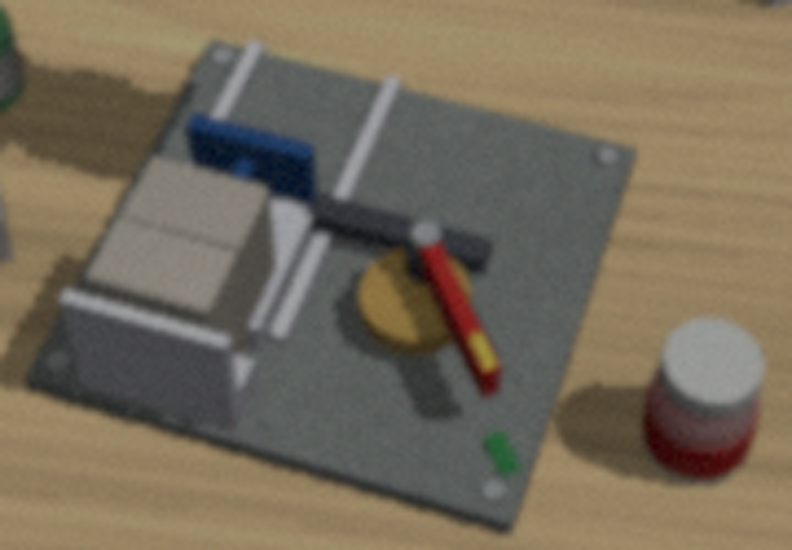

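View pics/w9.png

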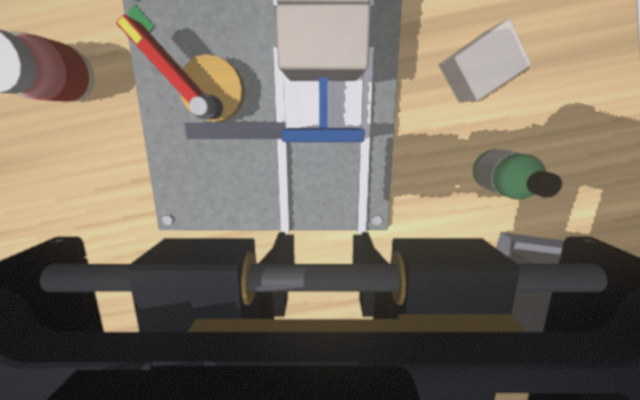

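```bash
python3 - <<'E'
from h import *
import cv2
pos=[0.51207,-0.12479,0.22438];rpy=[-3.14133,.0008,-.18422]
f=lambda u,v,z:inv(wplane((u,v),z,pos,rpy))
print("plate",f(283,142,.085),f(365,142,.085))
i=cv2.imread("pics/w9.png")[0:130,100:270]
cv2.imwrite("pics/w9c.png",cv2.resize(i,None,fx=4.5,fy=4.5,interpolation=cv2.INTER_CUBIC))
i=cv2.imread("pics/c9.png")[200:520,340:600]
cv2.imwrite("pics/c9c.png",cv2.resize(i,None,fx=1.8,fy=1.8,interpolation=cv2.INTER_CUBIC))
E
```

```text
plate [-41.2  34.6  85. ] [-41.3 -40.3  85. ]
```

View pics/w9c.png

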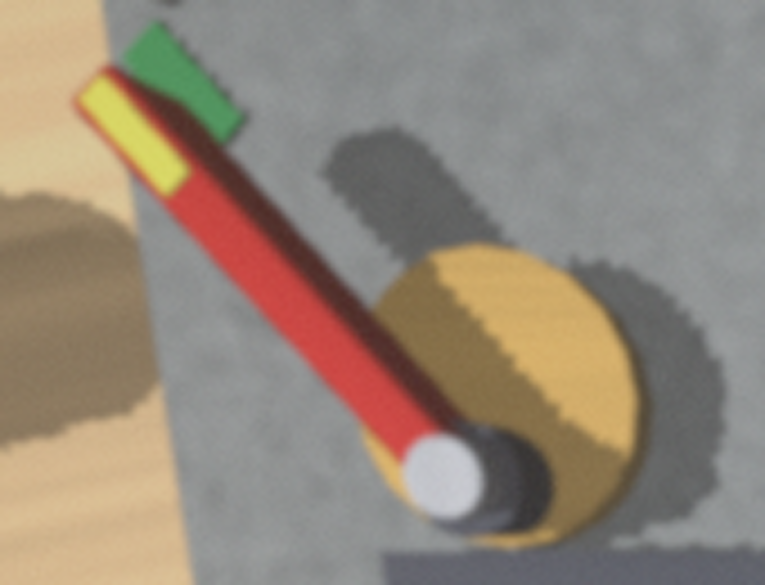

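```bash
python3 - <<'E'
from h import *
pos=[0.51207,-0.12479,0.22438];rpy=[-3.14133,.0008,-.18422]
f=lambda u,v,z:inv(wplane((100+u/4.5,v/4.5),z,pos,rpy))
ang=lambda a,b:np.degrees(np.arctan2(a[1]-b[1],a[0]-b[0]))
a=f(92,85,.072);b=f(425,437,.072);g1=f(160,22,.015);g0=f(245,117,.015);k=f(443,476,.08)
print(a,b,ang(a,b),"stripe",g1,g0,ang(g1,g0), k)
E
```

```text
[ 62.2 172.8  72. ] [ -1.6 116.3  72. ] 41.5274568412657 stripe [ 91.2 189.3  15. ] [ 72.  172.9  15. ] 40.502848385332236 [ -9.5 110.3  80. ]
```

```bash
python3 -c "
from workcell import robot
print(robot.finish_job(), robot.state()['clock'])"
```

```text
the job is handed in; nothing more can be done
the job is handed in; nothing more can be done
```

The job is handed in: the lever is at the green mark, the mould is closed and the hand is clear above the jig, at about 14 s of the 56 s allowed. I turned the lever clockwise with the fingers on either side of it, released it, then pushed the blue plate forward until the mould halves met.

- **Lever:** the last wrist picture puts it at 41.5° where the green stripe measures 40.5°. The earlier close view gave 40.5° against 39.8°. A rough reading from the scene camera gave 38.5°, so the views disagree by about 3° in all, the closer ones being within about 1° of the mark.
- **Mould:** the plate's rear face measures x = -41.3 mm where closed is -42 mm. The slide stopped hard as the push rose to about 19 N, and the pictures show the two faces touching.
- **The rest:** the slide stayed down between its rails, the pot, bottle and block were not touched, and the largest contact force read was about 24 N in total.
- **Calibration:** the cameras disagreed by 2–3 mm on the bed's sideways position. This did not matter for these pushes.

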